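# Put the microscope objectives into their storage-jar bases

## Task

Put the four loose microscope objectives away: stand each one, nose up, in the open black jar base of its own size, the smallest objective in the smallest base and so on up to the largest in the largest, so that I can screw the covers on. Set them down gently, without dropping any of them or letting one fall over, and leave the two black eyepieces standing where they are.

Things in the scene. Friction and masses are not known exactly. Their poses are not given: they have to be found in the camera images.
- objective_small: the smallest of four loose microscope objectives: bright metal barrel 24 mm in diameter, 40 mm tall, standing nose up on the bench on its brass thread end. The barrel is cylindrical from 4 to 30 mm above the underside (grip it there), and tapers above to a narrow front lens. Rigid, at most 100 g. Origin: centre of the underside; z towards the nose.
- objective_medium: the second smallest of four loose microscope objectives: bright metal barrel 32 mm in diameter, 48 mm tall, standing nose up on the bench on its brass thread end. The barrel is cylindrical from 4 to 35 mm above the underside (grip it there), and tapers above to a narrow front lens. Rigid, at most 200 g. Origin: centre of the underside; z towards the nose.
- objective_large: the second largest of four loose microscope objectives: bright metal barrel 42 mm in diameter, 58 mm tall, standing nose up on the bench on its brass thread end. The barrel is cylindrical from 4 to 42 mm above the underside (grip it there), and tapers above to a narrow front lens. Rigid, at most 370 g. Origin: centre of the underside; z towards the nose.
- objective_macro: the largest of four loose microscope objectives: bright metal barrel 54 mm in diameter, 68 mm tall, standing nose up on the bench on its brass thread end. The barrel is cylindrical from 4 to 48 mm above the underside (grip it there), and tapers above to a narrow front lens. Rigid, at most 590 g. Origin: centre of the underside; z towards the nose.
- jar_base_small: the smallest of four storage-jar bases, for the smallest objective: a loose, rigid, low, round, open black plastic cup of about 100 g standing on the bench, with a light grey floor pad, outer diameter 48 mm, inner diameter 40 mm, rim 12 mm high, floor 5 mm above the bench. Origin: centre of the underside; z up.
- jar_base_medium: the second smallest of four storage-jar bases, for the second smallest objective: a loose, rigid, low, round, open black plastic cup of about 100 g standing on the bench, with a light grey floor pad, outer diameter 60 mm, inner diameter 52 mm, rim 12 mm high, floor 5 mm above the bench. Origin: centre of the underside; z up.
- jar_base_large: the second largest of four storage-jar bases, for the second largest objective: a loose, rigid, low, round, open black plastic cup of about 100 g standing on the bench, with a light grey floor pad, outer diameter 72 mm, inner diameter 64 mm, rim 12 mm high, floor 5 mm above the bench. Origin: centre of the underside; z up.
- jar_base_macro: the largest of four storage-jar bases, for the largest objective: a loose, rigid, low, round, open black plastic cup of about 100 g standing on the bench, with a light grey floor pad, outer diameter 86 mm, inner diameter 78 mm, rim 12 mm high, floor 5 mm above the bench. Origin: centre of the underside; z up.
- eyepiece_a: one of two like eyepieces, not to be moved: all black from above, with a flat rubber top 44 mm wide and a small dark lens in it, 50 mm tall, on a 30 mm dark steel tube, standing loose on the bench. Origin: centre of the underside; z up.
- eyepiece_b: one of two like eyepieces, not to be moved: all black from above, with a flat rubber top 44 mm wide and a small dark lens in it, 50 mm tall, on a 30 mm dark steel tube, standing loose on the bench. Origin: centre of the underside; z up.

How it is judged (in metres and radians):
At the end, for the whole second after the job is handed in: Each objective stands upright (within 0.12 rad), nose up, at rest and released on the floor of the jar base of its own size (centres within 14 mm, underside 2 to 9 mm above the base's underside), and every base stands flat on the bench (horizontal distance between objective_small and jar_base_small below 0.014 m and z of objective_small in the frame of jar_base_small between 0.002 and 0.009 m and angle between each of objective_small, jar_base_small, objective_medium, jar_base_medium, objective_large, jar_base_large, objective_macro, jar_base_macro's own z axis and vertical below 0.12 rad and height (world z) of each of jar_base_small, jar_base_medium, jar_base_large, jar_base_macro below 0.005 m and linear speed of each of objective_small, objective_medium, objective_large, objective_macro below 0.02 m/s and angular speed of each of objective_small, objective_medium, objective_large, objective_macro below 0.2 rad/s and horizontal distance between objective_medium and jar_base_medium below 0.014 m and z of objective_medium in the frame of jar_base_medium between 0.002 and 0.009 m and horizontal distance between objective_large and jar_base_large below 0.014 m and z of objective_large in the frame of jar_base_large between 0.002 and 0.009 m and horizontal distance between objective_macro and jar_base_macro below 0.014 m and z of objective_macro in the frame of jar_base_macro between 0.002 and 0.009 m); the robot touches nothing.
It fails at once if an objective is dropped (falls free by more than about 15 mm: faster than 0.55 m/s with no finger on it) ((contact force between objective_small and the fingers below 0.3 N and linear speed of objective_small above 0.55 m/s) or (contact force between objective_medium and the fingers below 0.3 N and linear speed of objective_medium above 0.55 m/s) or (contact force between objective_large and the fingers below 0.3 N and linear speed of objective_large above 0.55 m/s) or (contact force between objective_macro and the fingers below 0.3 N and linear speed of objective_macro above 0.55 m/s)).
It fails at once if an objective is rammed into its base (over 70 N between them) (contact force between objective_small and jar_base_small above 70 N or contact force between objective_medium and jar_base_medium above 70 N or contact force between objective_large and jar_base_large above 70 N or contact force between objective_macro and jar_base_macro above 70 N).
It fails at once if an objective is tipped over (more than 1 rad from upright) (angle between any of objective_small, objective_medium, objective_large, objective_macro's own z axis and vertical above 1 rad).
It fails at once if an eyepiece is moved (more than 25 mm) or knocked over (distance of any of eyepiece_a, eyepiece_b from where it was at the start of the episode above 0.025 m or angle between any of eyepiece_a, eyepiece_b's own z axis and vertical above 0.5 rad).
It also fails if it takes over 104 s, if anything falls off the work surface, if the arm or the gripper's body presses on something with over 40 N, if the wrist force passes 120 N, or if a joint passes its speed limit or range.

## Robot

A 6-joint arm with a two-finger parallel gripper is mounted at the origin on the work surface. World frame = base frame: x ahead of the robot, y to its left, z up, the work surface at z = 0. Lengths are in m, angles in degrees, forces in N, time in s.
With the tool pointing down it reaches from about 0.3 to 0.75 m from the base axis. Payload 8.5 kg.
Tool frame: the origin (TCP) lies at the very end of the fingers, on their centre line; the grasp point (between the pads) lies 19 mm behind it; z points along the fingers, y is the direction in which the jaws open and shut (so a half turn about z gives the same grasp; the last joint's range is limited). The gripper opens to 85 mm and grips with 20 to 120 N. Pads are 22 mm wide; open, the fingers measure 114 mm over their backs; the gripper's body (76 mm by 85 mm) begins 54 mm behind the grasp point. The pads swing forward as they close: fully open they stand 13 mm farther back than shut.
Start: joints at [64.727, 21.807, 74.336, -0, 83.858, -12.336], TCP at [0.123, 0.536, 0.231] pointing down, gripper open.
Joint ranges: [-178.18, 178.18], [-50.72, 133.34], [12.68, 142.11], [-81.47, 261.47], [9.98, 163.14], [-165.26, 165.26]. Speed limits (degrees/s): [136.94, 136.94, 180, 180, 180, 180].

## Interface

Orientations are given as a 3x3 rotation matrix whose columns are the frame's x, y, z axes.
In Python, from rig import status, vision, env gives the robot as it stands.
- The arm moves only by the tool send_rows, never from a script. Its argument "targets" is a list of rows, each a list of 7 numbers: the shift along the tool's x, y, z in units of 50 mm (1.0 is 50 mm), then the turn, a rotation vector about the tool's x, y, z in units of 8 degrees (1.0 is 8 degrees), then the finger opening in mm, from 0 to 85.4. A call has 1 to 5 rows; each row is the pose to reach, as a shift and turn from the pose commanded when the call began, along the tool's axes at that moment; what a row does not reach only later rows make up. A row lasts 1/8 s, in which the tool goes at most 62.5 mm and 10.7 degrees, less where a joint would pass 70% of its speed; a pose out of reach is approached as far as the arm can. A call with a gripper value outside its range is refused whole. The fingers move at their own pace and stop on an object; "grip_force" is the grip in N (left out, the last holds). Time passes only in rows, so rows that repeat a pose let the fingers close. It gives the time, the measured TCP pose, the force and the opening at its end, in the units of the state.
- status.observe(): the state, without advancing time (a new reading comes with each control period).
- vision.get_image(name): name is "scene" or "top" or "wrist"; returns (picture, depth): 400x640x3 uint8, red, green, blue; 400x640 float32, m along the optical axis (not along the pixel's ray), 0 where there is no reading.
- vision.camera_model(name): a dict with "camera_matrix" (3x3 intrinsics, pixels), "view" (4x4, takes a point from world to camera coordinates); the wrist camera has in their place "T_tool_cam" (4x4, takes a point from camera to tool coordinates, whose origin is the TCP and whose axes are the flange's). Camera axes: x right, y down, z forward; pixel columns grow to the right and rows downward; lengths in m; the calibration is good to about 2 mm. A picture is of the moment at which its call begins: read the wrist's pose just before it. camera_model takes no time and is no camera call.
- env.close_job(): hands the job in, once; it reports no verdict.
Trained networks look in the newest picture that a camera, given by its name, has taken for a name from the list of things; names that differ only in an ending like _2 or _b are one class to them, and where a whole thing is asked for, a point or a joint stands for the part that bears it (a point fixed in the world has none). Each returns a list of dicts, best first, with "p" (0 to 1); they miss things now and then, are a little off and sometimes report something else, mostly with a low value. They report only what shows in the picture. A call takes as long as a camera call.
- vision.masks_of(camera, label): "pixels" (400x640 bool, what is visible of it) and "extent" ([left, top, right, bottom] in pixels, round what is visible of it).
The state is a dict: "time_s": time; "q": joint angles; "qvel": joint speeds; "joint_efforts": joint torques, N m; "position": TCP position; "tool_rot": TCP orientation; "ft_force": force on the tool from outside, world axes, zero at the start; "wrist_torque": the same for the moment, N m; "grip_width": finger opening in m.
Only numpy, scipy, OpenCV 4.12 (cv2) and the standard library are available. Lean on these libraries where they do the work, as an engineer would, in place of code of your own. Each camera call takes 0.05 s, during which the arm holds its last target.

## Working session

There is one attempt and no reset: what is moved stays moved. The work goes in short steps, Python scripts to look and compute and a tool call to move; the robot and the scene stay as the last step left them, time stands still between calls to the robot, and variables do not carry over. Pictures are saved under pics/ and viewed, and the job is handed in when it is done.

Besides the shell and the picture viewer there is one more tool, called by a JSON object that holds its "method" and its "body", one argument or row to a line. send_rows: Moves the arm, as the interface text tells. Its arguments: {"type":"object","properties":{"targets":{"type":"array","items":{"type":"array","items":{"type":"number"}}},"grip_force":{"type":"number"}},"required":["targets"]}

```bash
ls; mkdir -p pics
python3 - <<'E'
from rig import status, vision, env
import cv2
s=status.observe(); print({k:s[k] for k in ("time_s","position","tool_rot","grip_width","ft_force")})
for n in ("top","scene"):
    im,d=vision.get_image(n); cv2.imwrite(f"pics/{n}0.png",im[:,:,::-1])
    print(n,vision.camera_model(n))
print(vision.camera_model("wrist"))
E
```

```text
pics
{'time_s': 0.0, 'position': array([0.12300625, 0.53576192, 0.23071649]), 'tool_rot': array([[-9.74606723e-01,  2.23922538e-01, -6.56813927e-04],
       [ 2.23923240e-01,  9.74605874e-01, -1.33129002e-03],
       [ 3.42028870e-04, -1.44456011e-03, -9.99998898e-01]]), 'grip_width': 0.08565401357192569, 'ft_force': array([-0.21132051, -0.81194308,  0.19144349])}
top {'camera_matrix': array([[404.51269497,   0.        , 324.07836737],
       [  0.        , 404.51269497, 201.41523826],
       [  0.        ,   0.        ,   1.        ]]), 'view': array([[-0.00290577, -0.99988168, -0.01510585,  0.0190792 ],
       [-0.99081158,  0.00492136, -0.13515991,  0.51374089],
       [ 0.13521825,  0.01457431, -0.99070864,  1.0013082 ],
       [ 0.        ,  0.        ,  0.        ,  1.        ]])}
scene {'camera_matrix': array([[374.73810223,   0.        , 317.69467262],
       [  0.        , 374.73810223, 198.58201516],
       [  0.        ,   0.        ,   1.        ]]), 'view': array([[-0.59371327,  0.80441529,  0.0205085 ,  0.30878772],
       [ 0.42476379,  0.33494742, -0.84106239, -0.17849144],
       [-0.68343271, -0.49063864, -0.54054922,  1.21407503],
       [ 0.        ,  0.        ,  0.        ,  1.        ]])}
{'camera_matrix': array([[292.05073228,   0.        , 315.3222899 ],
       [  0.        , 292.05073228, 202.67699331],
       [  0.        ,   0.        ,   1.        ]]), 'T_tool_cam': array([[ 4.36408335e-04, -9.56965673e-01, -2.90200811e-01,
         7.45531026e-02],
       [ 9.99999779e-01,  2.72348449e-04,  6.05718921e-04,
         1.68412129e-04],
       [-5.00616473e-04, -2.90201012e-01,  9.56965580e-01,
        -1.42905425e-01],
       [ 0.00000000e+00,  0.00000000e+00,  0.00000000e+00,
         1.00000000e+00]])}
```

View pics/top0.png

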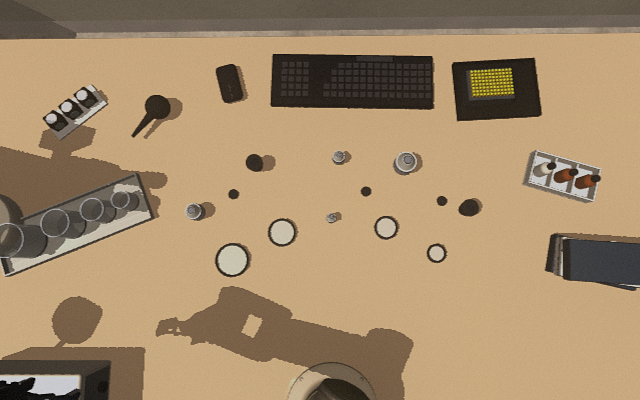

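View pics/scene0.png

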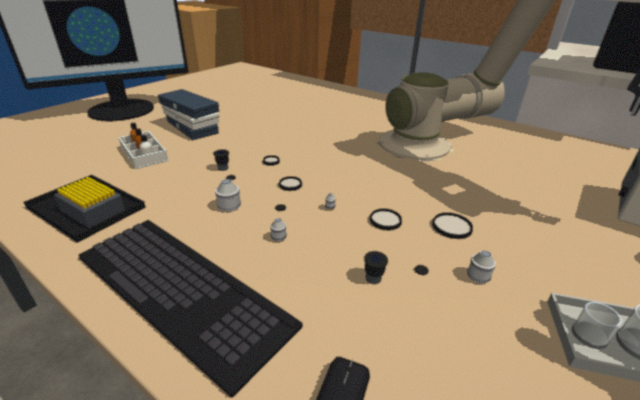

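```bash
cat > h.py <<'E'
from rig import status, vision, env
import numpy as np, cv2
M={n:vision.camera_model(n) for n in("top","scene")}
def ray(n,u,v,z):
    K=M[n]["camera_matrix"];V=M[n]["view"];R=V[:3,:3];c=-R.T@V[:3,3]
    d=R.T@np.linalg.solve(K,[u,v,1.]);return c+d*(z-c[2])/d[2]
def deproj(n,us,vs,ds):
    K=M[n]["camera_matrix"];V=M[n]["view"];R=V[:3,:3]
    p=np.linalg.solve(K,np.vstack([us,vs,np.ones(len(us))]))*ds
    return (R.T@(p-V[:3,3:])).T
E
python3 - <<'E'
from h import *
im,d=vision.get_image("top")
for l in "objective_small objective_medium objective_large objective_macro jar_base_small jar_base_medium jar_base_large jar_base_macro eyepiece_a".split():
    for r in vision.masks_of("top",l):
        v,u=np.nonzero(r["pixels"]&(d>0)); P=deproj("top",u,v,d[v,u])
        z=P[:,2]; lo,hi=np.percentile(z,[5,98])
        T=P[z>hi-.004]
        c,rad=cv2.minEnclosingCircle(P[:,:2].astype(np.float32))
        print(l,round(r["p"],2),[int(x) for x in r["extent"]],len(u),"z",lo.round(3),hi.round(3),"med",np.median(P,0).round(3),"toppts",T.mean(0).round(4),"circ",np.round(c,4),round(rad,4))
E
```

```text
objective_small 0.4 [325, 210, 336, 223] 78 z 0.022 0.043 med [ 0.472 -0.     0.034] toppts [ 4.736e-01 -3.000e-04  4.140e-02] circ [ 4.734e-01 -4.000e-04] 0.0125
objective_medium 0.72 [332, 153, 344, 163] 158 z 0.002 0.051 med [ 0.629 -0.02   0.038] toppts [ 0.6325 -0.0208  0.0497] circ [ 0.6371 -0.0233] 0.0218
objective_large 0.67 [391, 150, 417, 178] 434 z 0.013 0.072 med [ 0.608 -0.188  0.052] toppts [ 0.6145 -0.1935  0.07  ] circ [ 0.6148 -0.1916] 0.0281
objective_large 0.61 [185, 203, 204, 221] 248 z 0.018 0.06 med [0.488 0.343 0.046] toppts [0.4904 0.3501 0.0586] circ [0.4902 0.3502] 0.0213
objective_macro 0.63 [327, 215, 338, 222] 68 z 0.028 0.043 med [ 0.471 -0.     0.035] toppts [ 4.736e-01 -3.000e-04  4.140e-02] circ [ 0.473  -0.0007] 0.0118
objective_macro 0.59 [392, 150, 417, 174] 405 z 0.017 0.072 med [ 0.607 -0.188  0.053] toppts [ 0.6147 -0.1935  0.07  ] circ [ 0.6135 -0.1916] 0.0269
jar_base_small 0.54 [425, 243, 445, 266] 305 z 0.002 0.015 med [ 0.382 -0.271  0.007] toppts [ 0.3809 -0.2697  0.013 ] circ [ 0.3821 -0.2725] 0.0257
jar_base_medium 0.81 [372, 211, 397, 2
[... 401 characters left out ...]
5
jar_base_large 0.68 [185, 204, 204, 219] 259 z 0.017 0.06 med [0.488 0.344 0.046] toppts [0.4904 0.3501 0.0586] circ [0.49   0.3504] 0.0214
jar_base_macro 0.62 [216, 245, 250, 274] 837 z 0.003 0.014 med [0.366 0.257 0.006] toppts [0.3637 0.2529 0.0127] circ [0.3665 0.2558] 0.0425
eyepiece_a 0.85 [458, 200, 478, 216] 281 z 0.009 0.054 med [ 0.493 -0.346  0.051] toppts [ 0.4952 -0.349   0.0521] circ [ 0.4951 -0.3593] 0.0321
eyepiece_a 0.58 [246, 152, 264, 171] 258 z 0.005 0.055 med [0.614 0.196 0.05 ] toppts [0.6148 0.1966 0.0525] circ [0.6218 0.2006] 0.0299
eyepiece_a 0.58 [185, 205, 206, 220] 272 z 0.013 0.06 med [0.488 0.343 0.045] toppts [0.4905 0.3503 0.0586] circ [0.4902 0.3503] 0.0213
```

Top view shows the objectives: small (332,217), medium (339,157), large (194,211) and macro (405,162). The bases are at (437,253), (386,228), (282,232) and (232,260), and the eyepieces at (255,162) and (469,207). The flat dark discs are distractors. Next I'll refine the base centres from their dark rims, check the discs' and tray's heights, and cross-check the objectives.

Run:
```python
from h import *
im,d=vision.get_image("top"); g=im.max(2)
for n,(u,v,D) in dict(small=(437,253,48),med=(386,228,60),large=(282,232,72),macro=(232,260,86)).items():
    m=np.zeros_like(g); cv2.circle(m,(u,v),22,255,-1)
    b=((g<75)&(m>0)).astype(np.uint8)
    cs,_=cv2.findContours(b,cv2.RETR_EXTERNAL,cv2.CHAIN_APPROX_NONE); c=max(cs,key=cv2.contourArea)[:,0]
    P=np.array([ray("top",*p,.012) for p in c])[:,:2]
    A=np.c_[2*P,np.ones(len(P))]; s=np.linalg.lstsq(A,(P**2).sum(1),rcond=None)[0]
    print("base",n,s[:2].round(4),"diam mm",2e3*np.sqrt(s[2]+s[:2]@s[:2]),"nominal",D)
# objectives: barrel points fit, using depth band
for n,(u,v,D,h0,h1) in dict(small=(332,217,24,.012,.030),med=(339,157,32,.012,.035),large=(194,211,42,.012,.042),macro=(405,162,54,.012,.048)).items():
    vv,uu=np.mgrid[v-20:v+21,u-20:u+21]; vv=vv.ravel();uu=uu.ravel(); dd=d[vv,uu]; k=dd>0
    P=deproj("top",uu[k],vv[k],dd[k]); T=P[P[:,2]>.012]
    top=T[T[:,2]>T[:,2].max()-.004]
    c,r=cv2.minEnclosingCircle(T[:,:2].astype(np.float32))
    print("obj",n,"tip",top.mean(0).round(4),len(top),"circ",np.round(c,4),"diam",2e3*r,D)
for u,v in((233,194),(366,191),(442,201)):
    dd=d[v-4:v+5,u-4:u+5].ravel(); vv,uu=np.mgrid[v-4:v+5,u-4:u+5]; P=deproj("top",uu.ravel(),vv.ravel(),dd); print("disc",P.mean(0).round(3),P[:,2].max().round(3))
vv,uu=np.mgrid[170:280,90:185]; P=deproj("top",uu.ravel(),vv.ravel(),d[170:280,90:185].ravel()); T=P[P[:,2]>.015]; print("tray min y",np.percentile(T[:,1],[0,1,5]),"max z",T[:,2].max())
Q=T[T[:,1]<.47]; print(Q[:,0].min(),Q[:,0].max(),Q[:,2].max())
im,d=vision.get_image("scene")
for l in "objective_small objective_medium objective_large objective_macro".split():
    for r in vision.masks_of("scene",l):
        v,u=np.nonzero(r["pixels"]&(d>0)); P=deproj("scene",u,v,d[v,u]); T=P[P[:,2]>np.percentile(P[:,2],97)-.004]
        print(l,round(r["p"],2),T.mean(0).round(4))
```

```text
base small [ 0.3826 -0.2697] diam mm 45.390167588976965 nominal 48
base med [ 0.449 -0.142] diam mm 56.66333415152108 nominal 60
base large [0.4375 0.1281] diam mm 68.25883206503464 nominal 72
base macro [0.3669 0.2557] diam mm 83.2773042069758 nominal 86
obj small tip [ 4.743e-01 -2.000e-04  4.250e-02] 9 circ [ 4.735e-01 -4.000e-04] diam 24.647215381264687 24
obj med tip [ 0.6324 -0.0213  0.0493] 27 circ [ 0.6327 -0.0219] diam 33.92810374498367 32
obj large tip [0.4892 0.3506 0.0599] 27 circ [0.4906 0.3508] diam 44.034022837877274 42
obj macro tip [ 0.6151 -0.1924  0.07  ] 54 circ [ 0.6139 -0.1929] diam 54.87816408276558 54
disc [0.539 0.259 0.005] 0.011
disc [ 0.543 -0.092  0.018] 1.062
disc [ 0.516 -0.289  0.018] 1.062
tray min y [0.00195526 0.00195526 0.47202006] max z 1.061730067662262
0.3736807090416011 0.48269952517853126 1.061730067662262
objective_small 0.73 [0.4758 0.0017 0.0393]
objective_small 0.6 [ 0.4488 -0.1415  0.0109]
objective_medium 0.59 [ 0.6357 -0.0183  0.0475]
objective_medium 0.38 [0.6171 0.1986 0.0503]
objective_large 0.58 [0.4932 0.3521 0.058 ]
objective_macro 0.82 [ 0.6162 -0.1899  0.0678]
```

{"method": "send_rows", "body": {
  "targets": [
    [-1.2,-0.3,0,0,0,-0.8,70],
    [-2.4,-0.6,0,0,0,-1.62,70],
    [-3.6,-0.9,0,0,0,-1.62,70],
    [-4.8,-1.2,0,0,0,-1.62,70],
    [-6,-1.5,0,0,0,-1.62,70]
  ],
  "grip_force": 35
}}

```text
time_s: 1.52
position: [0.4004, 0.3946, 0.2315]
tool_rot: [[-1.0, -0.0, 0.0], [-0.0, 1.0, 0.0], [-0.0, 0.0, -1.0]]
ft_force: [0.5, -0.0, -0.1]
grip_width: 0.0701
```

{"method": "send_rows", "body": {
  "targets": [
    [-0.9,-0.45,0.6,0,0,0,65],
    [-1.79,-0.87,1.2,0,0,0,65],
    [-1.79,-0.87,2.2,0,0,0,65],
    [-1.79,-0.87,2.6,0,0,0,65],
    [-1.79,-0.87,2.6,0,0,0,65]
  ]
}}

```text
time_s: 2.15
position: [0.4877, 0.3519, 0.1]
tool_rot: [[-1.0, -0.0, -0.003], [-0.0, 1.0, -0.001], [0.003, -0.001, -1.0]]
ft_force: [0.4, 0.2, 0.1]
grip_width: 0.0648
```

```bash
cat > w.py <<'E'
from h import *
import sys
s=status.observe(); print(s["time_s"],s["position"].round(4),s["grip_width"],s["ft_force"].round(1))
im,d=vision.get_image("wrist"); cv2.imwrite(f"pics/{sys.argv[1]}.png",im[:,:,::-1])
C=vision.camera_model("wrist");K=C["camera_matrix"];T=C["T_tool_cam"]
R,p=s["tool_rot"],s["position"]
v,u=np.nonzero(d>0); z=d[v,u]
P=np.linalg.solve(K,np.vstack([u,v,np.ones(len(u))]))*z
P=T[:3,:3]@P+T[:3,3:]; P=(R@P).T+p
np.save("wp.npy",P)
x,y,zl,zh=map(float,sys.argv[2:6])
k=(np.hypot(P[:,0]-x,P[:,1]-y)<.05)&(P[:,2]>zl)&(P[:,2]<zh); Q=P[k]
if len(Q):
    print(len(Q),"mean",Q.mean(0).round(4),"min",Q.min(0).round(4),"max",Q.max(0).round(4))
E
python3 w.py w1 0.49 0.351 0.05 0.065
```

```text
2.15 [0.4877 0.3519 0.1   ] 0.06481135298576929 [0.4 0.2 0.1]
1104 mean [0.4873 0.3521 0.0562] min [0.4753 0.3385 0.05  ] max [0.5035 0.3662 0.0605]
```

View pics/w1.png

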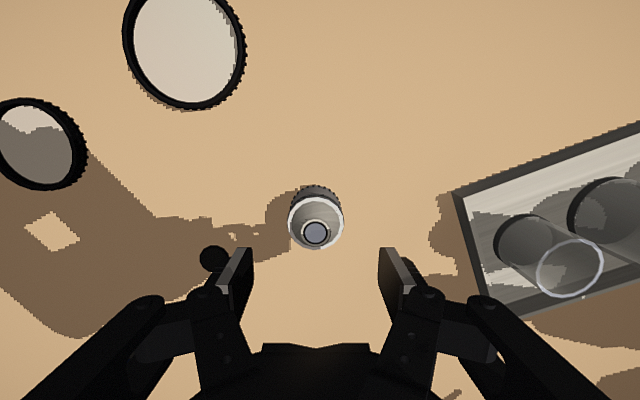

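Wrist view: the objective at (316,225) sits centred between the pads. Descending.

{"method": "send_rows", "body": {
  "targets": [
    [-0.03,0,0.6,0,0,0,65],
    [-0.03,0,1.1,0,0,0,65],
    [-0.03,0,1.5,0,0,0,65],
    [-0.03,0,1.78,0,0,0,65],
    [-0.03,0,1.78,0,0,0,65]
  ]
}}

```text
time_s: 2.82
position: [0.4898, 0.3524, 0.0125]
tool_rot: [[-1.0, -0.001, -0.0], [-0.001, 1.0, -0.0], [0.0, -0.0, -1.0]]
ft_force: [-0.1, 0.0, -0.1]
grip_width: 0.0653
```

{"method": "send_rows", "body": {
  "targets": [
    [0,0,0,0,0,0,46],
    [0,0,0,0,0,0,42],
    [0,0,0,0,0,0,36],
    [0,0,0,0,0,0,36],
    [0,0,0,0,0,0,36]
  ],
  "grip_force": 40
}}

```text
time_s: 3.45
position: [0.4902, 0.3523, 0.0134]
tool_rot: [[-1.0, -0.0, 0.002], [-0.0, 1.0, 0.0], [-0.002, 0.0, -1.0]]
ft_force: [-0.9, -1.8, 6.3]
grip_width: 0.0406
```

{"method": "send_rows", "body": {
  "targets": [
    [0,0,-0.15,0,0,0,36],
    [0,0,-0.5,0,0,0,36],
    [0,0,-1.0,0,0,0,36],
    [0.1,-0.5,-1.4,0,0,0,36],
    [0.3,-1.2,-1.4,0,0,0,36]
  ]
}}

```text
time_s: 4.08
position: [0.4753, 0.2923, 0.0839]
tool_rot: [[-1.0, -0.002, 0.003], [-0.002, 1.0, 0.001], [-0.003, 0.001, -1.0]]
ft_force: [-0.2, -0.1, -2.4]
grip_width: 0.0405
```

```bash
python3 w.py w2 0.4375 0.128 0.009 0.02
python3 - <<'E'
from h import *
P=np.load("wp.npy"); s=status.observe();p=s["position"]
k=(np.hypot(P[:,0]-p[0],P[:,1]-p[1])<.022)&(P[:,2]>.05)&(P[:,2]<p[2]+.06);print(P[k].max(0),P[k].min(0),p)
E
```

```text
4.075 [0.4753 0.2923 0.0839] 0.04051109993409659 [-0.2 -0.1 -2.4]
1968 mean [0.4351 0.1282 0.0116] min [0.4013 0.0928 0.009 ] max [0.4725 0.165  0.014 ]
[0.49226579 0.31038123 0.14278703] [0.45313207 0.26830276 0.07417756] [0.47313908 0.28849935 0.08292637]
```

View pics/w2.png

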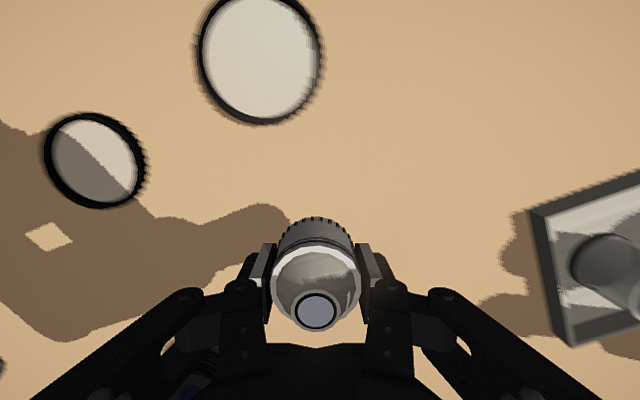

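Objective held upright at (316,290), with its base ahead at (260,60). Moving over the base.

{"method": "send_rows", "body": {
  "targets": [
    [0.2,-0.9,0,0,0,0,36],
    [0.45,-1.9,0,0,0,0,36],
    [0.65,-2.8,0,0,0,0,36],
    [0.76,-3.28,0,0,0,0,36],
    [0.76,-3.28,0,0,0,0,36]
  ]
}}

```text
time_s: 4.75
position: [0.4366, 0.1272, 0.0826]
tool_rot: [[-1.0, 0.002, -0.0], [0.002, 1.0, 0.0], [0.0, 0.0, -1.0]]
ft_force: [0.5, 0.3, -2.8]
grip_width: 0.0412
```

{"method": "send_rows", "body": {
  "targets": [
    [0,0,0.3,0,0,0,36],
    [0,0,0.7,0,0,0,36],
    [0,0,1.0,0,0,0,36],
    [0,0,1.0,0,0,0,36]
  ]
}}

```text
time_s: 5.25
position: [0.4365, 0.1289, 0.0318]
tool_rot: [[-1.0, -0.001, -0.002], [-0.001, 1.0, 0.0], [0.002, 0.0, -1.0]]
ft_force: [-0.1, 0.7, -1.8]
grip_width: 0.0409
```

{"method": "send_rows", "body": {
  "targets": [
    [0,0,0.08,0,0,0,36],
    [0,0,0.14,0,0,0,36],
    [0,0,0.2,0,0,0,36],
    [0,0,0.22,0,0,0,36]
  ]
}}

```text
time_s: 5.75
position: [0.4368, 0.1283, 0.0212]
tool_rot: [[-1.0, -0.0, -0.0], [-0.0, 1.0, -0.0], [0.0, -0.0, -1.0]]
ft_force: [-0.5, -0.1, -3.7]
grip_width: 0.0407
```

{"method": "send_rows", "body": {
  "targets": [
    [0,0,0.02,0,0,0,36],
    [0,0,0.04,0,0,0,36],
    [0,0,0.05,0,0,0,36]
  ]
}}

```text
time_s: 6.12
position: [0.4368, 0.1283, 0.0188]
tool_rot: [[-1.0, -0.0, -0.0], [-0.0, 1.0, -0.0], [0.0, -0.0, -1.0]]
ft_force: [-0.1, 0.2, -3.5]
grip_width: 0.0411
```

{"method": "send_rows", "body": {
  "targets": [
    [0,0,0.01,0,0,0,36],
    [0,0,0.02,0,0,0,36],
    [0,0,0.02,0,0,0,36]
  ]
}}

```text
time_s: 6.5
position: [0.4369, 0.1283, 0.0184]
tool_rot: [[-1.0, -0.0, 0.001], [-0.0, 1.0, -0.0], [-0.001, -0.0, -1.0]]
ft_force: [-2.7, -0.1, 7.6]
grip_width: 0.0409
```

Contact came at the predicted height, at 7.6 N. Releasing.

{"method": "send_rows", "body": {
  "targets": [
    [0,0,0,0,0,0,44],
    [0,0,0,0,0,0,48],
    [0,0,0,0,0,0,54],
    [0,0,0,0,0,0,60],
    [0,0,-0.1,0,0,0,62]
  ]
}}

```text
time_s: 7.12
position: [0.4367, 0.1283, 0.0228]
tool_rot: [[-1.0, -0.0, -0.001], [-0.0, 1.0, -0.0], [0.001, -0.0, -1.0]]
ft_force: [0.7, 0.4, -0.8]
grip_width: 0.0622
```

{"method": "send_rows", "body": {
  "targets": [
    [0,0,-0.5,0,0,0,62],
    [0,0,-1.1,0,0,0,62],
    [0,0,-1.8,0,0,0,62],
    [0,0,-2.2,0,0,0,62],
    [0,0,-2.2,0,0,0,62]
  ]
}}

```text
time_s: 7.75
position: [0.4374, 0.1283, 0.134]
tool_rot: [[-1.0, -0.0, 0.003], [-0.0, 1.0, 0.0], [-0.003, 0.0, -1.0]]
ft_force: [-1.0, 0.3, -0.7]
grip_width: 0.0617
```

```bash
python3 w.py w3 0.437 0.1285 0.03 0.07
```

```text
7.75 [0.4374 0.1283 0.134 ] 0.06168847260824649 [-1.   0.3 -0.7]
2057 mean [0.4321 0.1289 0.0535] min [0.4151 0.1076 0.0302] max [0.4572 0.1495 0.0655]
```

View pics/w3.png

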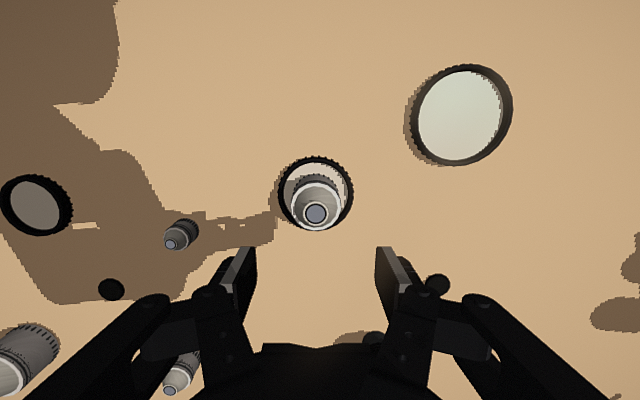

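Large objective standing in its base (315,200). Next: small.

{"method": "send_rows", "body": {
  "targets": [
    [-0.3,-1.0,0,0,0,0,50],
    [-0.6,-2.0,0,0,0,0,45],
    [-0.73,-2.57,0.2,0,0,0,45],
    [-0.73,-2.57,1.0,0,0,0,45],
    [-0.73,-2.57,1.0,0,0,0,45]
  ]
}}

```text
time_s: 8.43
position: [0.4715, -0.0, 0.0802]
tool_rot: [[-1.0, 0.0, -0.007], [0.0, 1.0, 0.002], [0.007, 0.002, -1.0]]
ft_force: [-0.1, 0.5, 1.3]
grip_width: 0.0454
```

```bash
python3 w.py w4 0.474 0.0 0.02 0.06
```

```text
8.425 [ 0.4715 -0.      0.0802] 0.04536449744504113 [-0.1  0.5  1.3]
947 mean [4.70e-01 1.00e-04 3.37e-02] min [ 0.4608 -0.012   0.02  ] max [0.4846 0.012  0.0421]
```

View pics/w4.png

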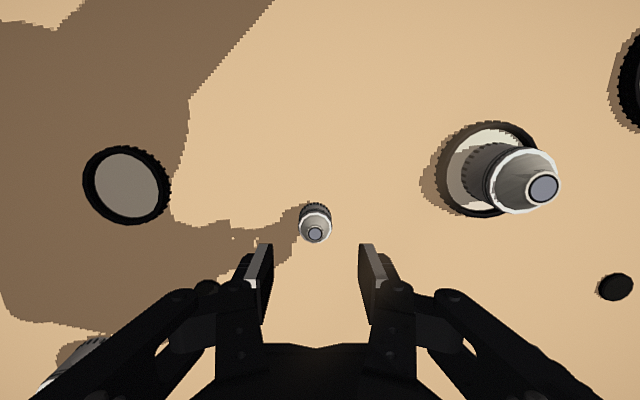

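Small objective centred at (315,222). Descending and gripping.

{"method": "send_rows", "body": {
  "targets": [
    [0,0,0.5,0,0,0,45],
    [0,0,0.9,0,0,0,45],
    [0,0,1.2,0,0,0,45],
    [0,0,1.42,0,0,0,45],
    [0,0,1.42,0,0,0,40]
  ]
}}

```text
time_s: 9.1
position: [0.4734, 0.0, 0.0119]
tool_rot: [[-1.0, -0.001, -0.0], [-0.001, 1.0, 0.0], [0.0, 0.0, -1.0]]
ft_force: [-0.1, 0.3, -0.9]
grip_width: 0.0401
```

{"method": "send_rows", "body": {
  "targets": [
    [0,0,0,0,0,0,28],
    [0,0,0,0,0,0,24],
    [0,0,0,0,0,0,18],
    [0,0,0,0,0,0,18],
    [0,0,0,0,0,0,18]
  ],
  "grip_force": 30
}}

```text
time_s: 9.72
position: [0.4737, -0.0003, 0.0125]
tool_rot: [[-1.0, -0.0, 0.001], [-0.0, 1.0, -0.0], [-0.001, -0.0, -1.0]]
ft_force: [-1.1, 0.5, 5.8]
grip_width: 0.0227
```

{"method": "send_rows", "body": {
  "targets": [
    [0,0,-0.15,0,0,0,18],
    [0,0,-0.5,0,0,0,18],
    [0.1,-0.3,-1.1,0,0,0,18],
    [0.4,-1.2,-1.4,0,0,0,18],
    [0.75,-2.2,-1.4,0,0,0,18]
  ]
}}

```text
time_s: 10.35
position: [0.4361, -0.1113, 0.0834]
tool_rot: [[-1.0, -0.002, 0.003], [-0.002, 1.0, -0.002], [-0.003, -0.002, -1.0]]
ft_force: [0.7, -0.3, -0.8]
grip_width: 0.0228
```

{"method": "send_rows", "body": {
  "targets": [
    [0.35,-1.0,0,0,0,0,18],
    [0.7,-2.0,0,0,0,0,18],
    [1.0,-2.9,0,0,0,0,18],
    [1.08,-3.2,0,0,0,0,18],
    [1.08,-3.2,0,0,0,0,18]
  ]
}}

```text
time_s: 10.98
position: [0.3819, -0.2704, 0.082]
tool_rot: [[-1.0, 0.001, 0.0], [0.001, 1.0, 0.0], [-0.0, 0.0, -1.0]]
ft_force: [-0.1, -0.5, -0.6]
grip_width: 0.0225
```

```bash
python3 w.py w5 0.382 -0.27 0.009 0.016
```

```text
10.975 [ 0.3819 -0.2704  0.082 ] 0.02252290274444285 [-0.1 -0.5 -0.6]
769 mean [ 0.3766 -0.2714  0.0119] min [ 0.3578 -0.2944  0.009 ] max [ 0.4015 -0.2478  0.0143]
```

View pics/w5.png

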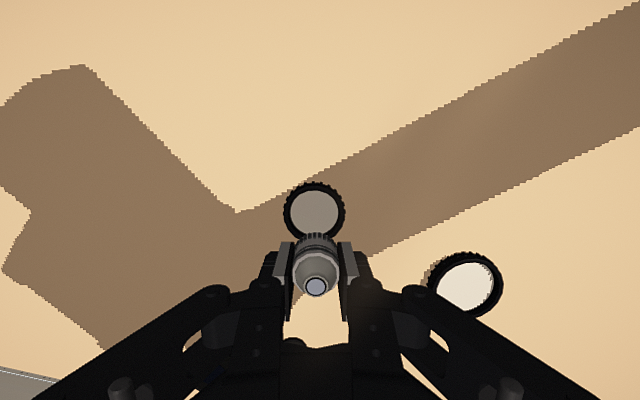

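{"method": "send_rows", "body": {
  "targets": [
    [0,0,0.35,0,0,0,18],
    [0,0,0.75,0,0,0,18],
    [0,0,1.05,0,0,0,18],
    [0,0,1.2,0,0,0,18],
    [0,0,1.2,0,0,0,18]
  ]
}}

```text
time_s: 11.65
position: [0.3822, -0.2694, 0.0218]
tool_rot: [[-1.0, -0.002, -0.0], [-0.002, 1.0, 0.001], [0.0, 0.001, -1.0]]
ft_force: [-0.6, -0.5, -1.0]
grip_width: 0.0224
```

{"method": "send_rows", "body": {
  "targets": [
    [0,0,0.02,0,0,0,18],
    [0,0,0.04,0,0,0,18],
    [0,0,0.05,0,0,0,18],
    [0,0,0.05,0,0,0,18]
  ]
}}

```text
time_s: 12.15
position: [0.382, -0.2703, 0.0194]
tool_rot: [[-1.0, -0.0, 0.0], [-0.0, 1.0, -0.0], [-0.0, -0.0, -1.0]]
ft_force: [0.0, 0.6, -1.1]
grip_width: 0.0228
```

{"method": "send_rows", "body": {
  "targets": [
    [0,0,0.015,0,0,0,18],
    [0,0,0.03,0,0,0,18],
    [0,0,0.03,0,0,0,18]
  ]
}}

```text
time_s: 12.52
position: [0.382, -0.2702, 0.0178]
tool_rot: [[-1.0, -0.0, -0.0], [-0.0, 1.0, 0.0], [0.0, 0.0, -1.0]]
ft_force: [-0.1, -0.3, -0.5]
grip_width: 0.0221
```

{"method": "send_rows", "body": {
  "targets": [
    [0,0,0.01,0,0,0,18],
    [0,0,0.015,0,0,0,18],
    [0,0,0.015,0,0,0,18]
  ]
}}

```text
time_s: 12.9
position: [0.3821, -0.2703, 0.0175]
tool_rot: [[-1.0, -0.001, 0.0], [-0.001, 1.0, -0.0], [-0.0, -0.0, -1.0]]
ft_force: [-1.8, 1.8, 6.3]
grip_width: 0.0229
```

Contact. Releasing and lifting.

{"method": "send_rows", "body": {
  "targets": [
    [0,0,0,0,0,0,27],
    [0,0,0,0,0,0,31],
    [0,0,0,0,0,0,36],
    [0,0,0,0,0,0,42],
    [0,0,-0.1,0,0,0,45]
  ]
}}

```text
time_s: 13.52
position: [0.3819, -0.2701, 0.022]
tool_rot: [[-1.0, -0.0, -0.001], [-0.0, 1.0, 0.001], [0.001, 0.001, -1.0]]
ft_force: [-0.8, 0.4, 0.1]
grip_width: 0.0451
```

{"method": "send_rows", "body": {
  "targets": [
    [0,0,-0.5,0,0,0,45],
    [0,0,-1.1,0,0,0,45],
    [0,0,-1.8,0,0,0,50],
    [0,0,-2.2,0,0,0,54],
    [0,0,-2.2,0,0,0,54]
  ]
}}

```text
time_s: 14.15
position: [0.3823, -0.2706, 0.1333]
tool_rot: [[-1.0, -0.0, 0.002], [-0.0, 1.0, -0.002], [-0.002, -0.002, -1.0]]
ft_force: [-0.8, 0.4, -1.2]
grip_width: 0.0537
```

```bash
python3 w.py w6 0.382 -0.27 0.025 0.07
```

```text
14.15 [ 0.3823 -0.2706  0.1333] 0.05367247523214309 [-0.8  0.4 -1.2]
634 mean [ 0.3789 -0.2696  0.0389] min [ 0.3693 -0.2812  0.025 ] max [ 0.3928 -0.2576  0.0469]
```

View pics/w6.png

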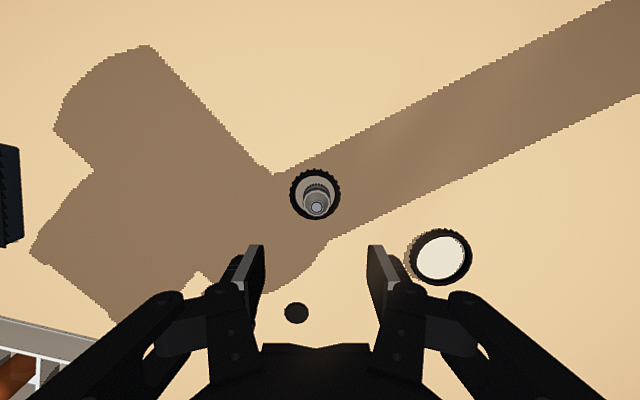

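Small objective upright in its base (316,195). Next: macro.

{"method": "send_rows", "body": {
  "targets": [
    [-1.0,0.35,0,0,0,0,82],
    [-2.1,0.7,0,0,0,0,82],
    [-3.2,1.1,0,0,0,0,82],
    [-4.2,1.45,0,0,0,0,82],
    [-4.65,1.57,0,0,0,0,82]
  ]
}}

```text
time_s: 14.82
position: [0.6161, -0.1899, 0.1298]
tool_rot: [[-1.0, -0.002, -0.002], [-0.002, 1.0, 0.001], [0.002, 0.001, -1.0]]
ft_force: [-0.2, -0.6, -0.3]
grip_width: 0.0822
```

{"method": "send_rows", "body": {
  "targets": [
    [0,0,0.3,0,0,0,82],
    [0,0,0.5,0,0,0,82],
    [0,0,0.5,0,0,0,82]
  ]
}}

```text
time_s: 15.2
position: [0.613, -0.1919, 0.1056]
tool_rot: [[-1.0, 0.001, -0.003], [0.001, 1.0, 0.001], [0.003, 0.001, -1.0]]
ft_force: [0.3, -0.9, 0.2]
grip_width: 0.0818
```

```bash
python3 w.py w7 0.6145 -0.192 0.025 0.08
```

```text
15.2 [ 0.613  -0.1919  0.1056] 0.08176428509690029 [ 0.3 -0.9  0.2]
4312 mean [ 0.6081 -0.1923  0.0561] min [ 0.5873 -0.2192  0.0251] max [ 0.6412 -0.1659  0.0706]
```

View pics/w7.png

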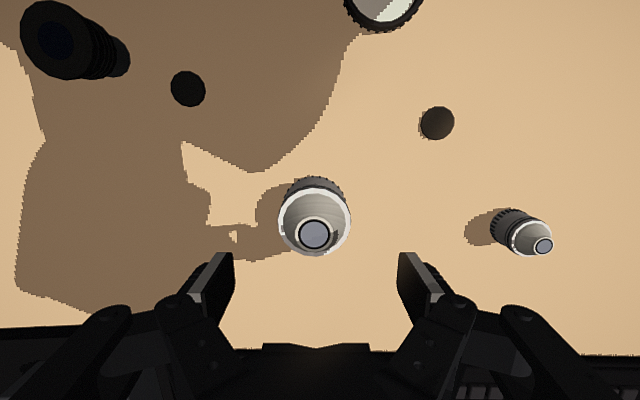

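Macro centred at (314,215).

{"method": "send_rows", "body": {
  "targets": [
    [0,0,0.6,0,0,0,82],
    [0,0,1.1,0,0,0,82],
    [0,0,1.6,0,0,0,82],
    [0,0,1.9,0,0,0,82],
    [0,0,1.9,0,0,0,75]
  ]
}}

```text
time_s: 15.88
position: [0.6141, -0.1918, 0.0117]
tool_rot: [[-1.0, 0.0, -0.001], [0.0, 1.0, 0.001], [0.001, 0.001, -1.0]]
ft_force: [0.0, -0.4, 0.9]
grip_width: 0.0749
```

{"method": "send_rows", "body": {
  "targets": [
    [0,0,0,0,0,0,60],
    [0,0,0,0,0,0,54],
    [0,0,0,0,0,0,48],
    [0,0,0,0,0,0,48],
    [0,0,0,0,0,0,48]
  ],
  "grip_force": 50
}}

```text
time_s: 16.5
position: [0.6151, -0.1923, 0.0136]
tool_rot: [[-1.0, -0.0, 0.002], [-0.0, 1.0, -0.002], [-0.002, -0.002, -1.0]]
ft_force: [-1.2, -2.2, 6.7]
grip_width: 0.0531
```

{"method": "send_rows", "body": {
  "targets": [
    [0,0,-0.15,0,0,0,48],
    [0,0,-0.6,0,0,0,48],
    [0,0,-1.3,0,0,0,48],
    [0,0,-2.0,0,0,0,48],
    [0.1,0.2,-2.4,0,0,0,48]
  ]
}}

```text
time_s: 17.12
position: [0.6095, -0.1816, 0.1337]
tool_rot: [[-1.0, 0.0, 0.002], [0.0, 1.0, -0.001], [-0.002, -0.001, -1.0]]
ft_force: [-0.5, 1.0, -3.5]
grip_width: 0.0531
```

{"method": "send_rows", "body": {
  "targets": [
    [0.3,0.6,0,0,0,0,48],
    [0.75,1.4,0,0,0,0,48],
    [1.2,2.2,0,0,0,0,48],
    [1.65,3.0,0,0,0,0,48],
    [2.1,3.8,0,0,0,0,48]
  ]
}}

```text
time_s: 17.75
position: [0.5025, 0.0102, 0.1317]
tool_rot: [[-1.0, -0.001, -0.002], [-0.001, 1.0, 0.001], [0.002, 0.001, -1.0]]
ft_force: [0.4, 0.8, -3.9]
grip_width: 0.0527
```

{"method": "send_rows", "body": {
  "targets": [
    [0.5,0.9,0,0,0,0,48],
    [1.1,2.0,0,0,0,0,48],
    [1.75,3.1,0,0,0,0,48],
    [2.4,4.3,0,0,0,0,48],
    [2.73,4.93,0,0,0,0,48]
  ]
}}

```text
time_s: 18.38
position: [0.365, 0.2566, 0.1319]
tool_rot: [[-1.0, -0.002, -0.001], [-0.002, 1.0, -0.0], [0.001, -0.0, -1.0]]
ft_force: [0.5, 0.2, -3.3]
grip_width: 0.0527
```

```bash
python3 w.py w8 0.367 0.2557 0.009 0.016
```

```text
18.375 [0.365  0.2566 0.1319] 0.05272352710857427 [ 0.5  0.2 -3.3]
835 mean [0.3487 0.2575 0.012 ] min [0.323  0.2145 0.009 ] max [0.3883 0.3002 0.0142]
```

View pics/w8.png

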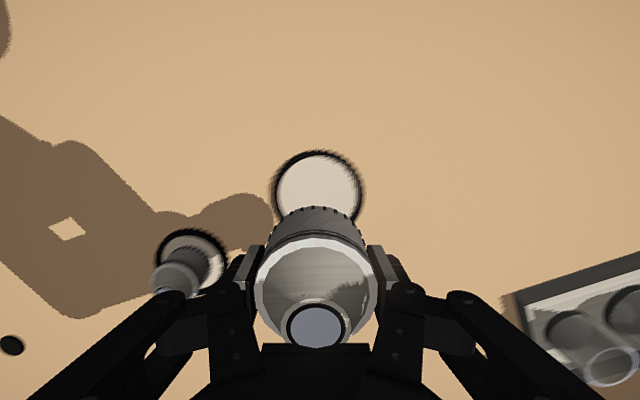

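{"method": "send_rows", "body": {
  "targets": [
    [0,0,0.4,0,0,0,48],
    [0,0,0.9,0,0,0,48],
    [0,0,1.4,0,0,0,48],
    [0,0,1.8,0,0,0,48],
    [0,0,2.0,0,0,0,48]
  ]
}}

```text
time_s: 19.05
position: [0.3666, 0.2546, 0.0312]
tool_rot: [[-1.0, -0.001, -0.002], [-0.001, 1.0, -0.001], [0.002, -0.001, -1.0]]
ft_force: [-0.0, 0.7, -3.2]
grip_width: 0.0526
```

{"method": "send_rows", "body": {
  "targets": [
    [0,0,0.06,0,0,0,48],
    [0,0,0.1,0,0,0,48],
    [0,0,0.14,0,0,0,48],
    [0,0,0.14,0,0,0,48]
  ]
}}

```text
time_s: 19.55
position: [0.3678, 0.2548, 0.0253]
tool_rot: [[-1.0, -0.0, 0.0], [-0.0, 1.0, 0.0], [-0.0, 0.0, -1.0]]
ft_force: [0.2, -0.5, -3.1]
grip_width: 0.0528
```

{"method": "send_rows", "body": {
  "targets": [
    [0,0,0.04,0,0,0,48],
    [0,0,0.08,0,0,0,48],
    [0,0,0.1,0,0,0,48],
    [0,0,0.1,0,0,0,48]
  ]
}}

```text
time_s: 20.05
position: [0.3677, 0.2548, 0.02]
tool_rot: [[-1.0, -0.0, -0.0], [-0.0, 1.0, -0.0], [0.0, -0.0, -1.0]]
ft_force: [0.7, 0.1, -2.7]
grip_width: 0.0525
```

{"method": "send_rows", "body": {
  "targets": [
    [0,0,0.01,0,0,0,48],
    [0,0,0.02,0,0,0,48],
    [0,0,0.02,0,0,0,48]
  ]
}}

```text
time_s: 20.42
position: [0.3678, 0.2547, 0.0191]
tool_rot: [[-1.0, -0.0, -0.0], [-0.0, 1.0, -0.0], [0.0, -0.0, -1.0]]
ft_force: [0.1, -0.1, -3.9]
grip_width: 0.0528
```

{"method": "send_rows", "body": {
  "targets": [
    [0,0,0.01,0,0,0,48],
    [0,0,0.02,0,0,0,48],
    [0,0,0.02,0,0,0,48]
  ]
}}

```text
time_s: 20.8
position: [0.3678, 0.2547, 0.0186]
tool_rot: [[-1.0, -0.001, 0.0], [-0.001, 1.0, 0.0], [-0.0, 0.0, -1.0]]
ft_force: [-2.5, -1.8, 6.8]
grip_width: 0.0533
```

Contact at 0.0186, as predicted. Releasing.

{"method": "send_rows", "body": {
  "targets": [
    [0,0,0,0,0,0,57],
    [0,0,0,0,0,0,61],
    [0,0,0,0,0,0,67],
    [0,0,0,0,0,0,73],
    [0,0,-0.1,0,0,0,75]
  ]
}}

```text
time_s: 21.42
position: [0.3676, 0.2547, 0.023]
tool_rot: [[-1.0, -0.0, -0.001], [-0.0, 1.0, -0.0], [0.001, -0.0, -1.0]]
ft_force: [0.9, 0.3, 0.7]
grip_width: 0.0748
```

{"method": "send_rows", "body": {
  "targets": [
    [0,0,-0.5,0,0,0,75],
    [0,0,-1.1,0,0,0,75],
    [0,0,-1.8,0,0,0,75],
    [0,0,-2.2,0,0,0,75],
    [0,0,-2.2,0,0,0,75]
  ]
}}

```text
time_s: 22.05
position: [0.3683, 0.2549, 0.1342]
tool_rot: [[-1.0, -0.0, 0.003], [-0.0, 1.0, 0.001], [-0.003, 0.001, -1.0]]
ft_force: [0.4, 0.6, -0.0]
grip_width: 0.0748
```

```bash
python3 w.py w9 0.367 0.255 0.03 0.08
```

```text
22.05 [0.3683 0.2549 0.1342] 0.07479956841147514 [ 0.4  0.6 -0. ]
3552 mean [0.3616 0.2553 0.0613] min [0.3399 0.2282 0.0302] max [0.3939 0.2821 0.0756]
```

View pics/w9.png

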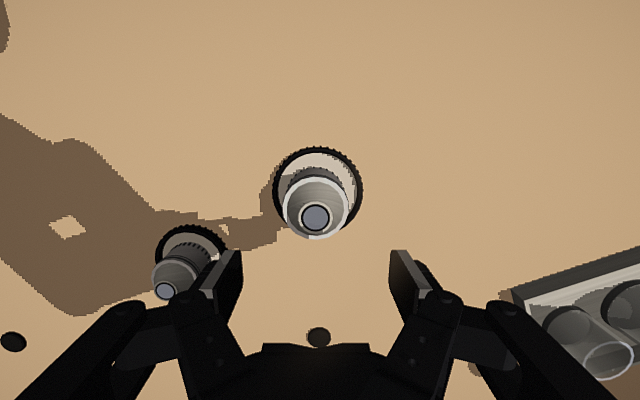

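Macro standing in its base (316,195). Last: medium.

{"method": "send_rows", "body": {
  "targets": [
    [-0.7,-0.7,0,0,0,0,54],
    [-1.5,-1.55,0,0,0,0,54],
    [-2.3,-2.4,0,0,0,0,54],
    [-3.1,-3.2,0,0,0,0,54],
    [-3.9,-4.05,0,0,0,0,54]
  ]
}}

```text
time_s: 22.72
position: [0.5635, 0.0509, 0.1315]
tool_rot: [[-1.0, -0.0, -0.002], [-0.0, 1.0, 0.0], [0.002, 0.0, -1.0]]
ft_force: [0.8, 1.1, 0.6]
grip_width: 0.0543
```

{"method": "send_rows", "body": {
  "targets": [
    [-0.7,-0.75,0,0,0,0,54],
    [-1.25,-1.3,0,0,0,0,54],
    [-1.4,-1.46,0.4,0,0,0,54],
    [-1.4,-1.46,0.9,0,0,0,54],
    [-1.4,-1.46,0.9,0,0,0,54]
  ]
}}

```text
time_s: 23.35
position: [0.6308, -0.0198, 0.0847]
tool_rot: [[-1.0, -0.001, -0.007], [-0.001, 1.0, 0.002], [0.007, 0.002, -1.0]]
ft_force: [0.7, -0.7, 0.2]
grip_width: 0.0542
```

```bash
python3 w.py w10 0.633 -0.021 0.02 0.06
```

```text
23.35 [ 0.6308 -0.0198  0.0847] 0.05417244740494544 [ 0.7 -0.7  0.2]
1689 mean [ 0.6285 -0.0202  0.0397] min [ 0.6164 -0.036   0.0202] max [ 0.6482 -0.0044  0.0501]
```

View pics/w10.png

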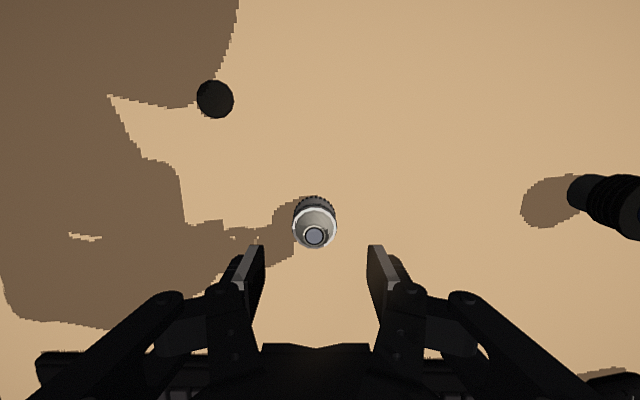

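Medium centred at (315,222).

{"method": "send_rows", "body": {
  "targets": [
    [0,0,0.5,0,0,0,54],
    [0,0,0.9,0,0,0,54],
    [0,0,1.3,0,0,0,54],
    [0,0,1.52,0,0,0,54],
    [0,0,1.52,0,0,0,50]
  ]
}}

```text
time_s: 24.02
position: [0.6327, -0.0204, 0.0121]
tool_rot: [[-1.0, -0.001, -0.0], [-0.001, 1.0, 0.0], [0.0, 0.0, -1.0]]
ft_force: [-0.2, -0.0, 0.7]
grip_width: 0.0498
```

{"method": "send_rows", "body": {
  "targets": [
    [0,0,0,0,0,0,37],
    [0,0,0,0,0,0,32],
    [0,0,0,0,0,0,26],
    [0,0,0,0,0,0,26],
    [0,0,0,0,0,0,26]
  ],
  "grip_force": 35
}}

```text
time_s: 24.65
position: [0.6333, -0.0207, 0.0131]
tool_rot: [[-1.0, -0.0, 0.002], [-0.0, 1.0, -0.0], [-0.002, -0.0, -1.0]]
ft_force: [-1.0, -0.6, 6.7]
grip_width: 0.0308
```

{"method": "send_rows", "body": {
  "targets": [
    [0,0,-0.15,0,0,0,26],
    [0,0,-0.5,0,0,0,26],
    [0.2,-0.1,-1.1,0,0,0,26],
    [0.8,-0.5,-1.4,0,0,0,26],
    [1.6,-1.0,-1.4,0,0,0,26]
  ]
}}

```text
time_s: 25.28
position: [0.5532, -0.0712, 0.0843]
tool_rot: [[-1.0, -0.002, 0.004], [-0.002, 1.0, -0.002], [-0.004, -0.002, -1.0]]
ft_force: [0.8, -0.1, -1.4]
grip_width: 0.031
```

{"method": "send_rows", "body": {
  "targets": [
    [0.8,-0.5,0,0,0,0,26],
    [1.5,-1.0,0,0,0,0,26],
    [2.0,-1.38,0,0,0,0,26],
    [2.07,-1.43,0,0,0,0,26],
    [2.07,-1.43,0,0,0,0,26]
  ]
}}

```text
time_s: 25.9
position: [0.45, -0.1423, 0.0827]
tool_rot: [[-1.0, 0.0, 0.001], [0.0, 1.0, -0.001], [-0.001, -0.001, -1.0]]
ft_force: [-0.1, 0.3, -1.1]
grip_width: 0.0311
```

```bash
python3 w.py w11 0.449 -0.142 0.009 0.016
```

```text
25.9 [ 0.45   -0.1423  0.0827] 0.031062696090071375 [-0.1  0.3 -1.1]
916 mean [ 0.4394 -0.1429  0.0119] min [ 0.4185 -0.1724  0.009 ] max [ 0.4701 -0.1135  0.014 ]
```

View pics/w11.png

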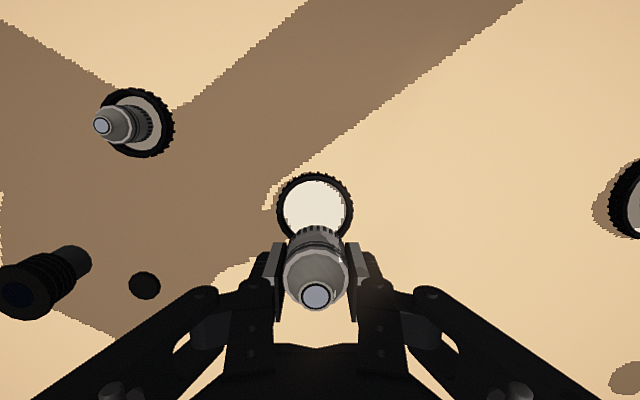

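{"method": "send_rows", "body": {
  "targets": [
    [0.02,0,0.35,0,0,0,26],
    [0.02,0,0.75,0,0,0,26],
    [0.02,0,1.05,0,0,0,26],
    [0.02,0,1.2,0,0,0,26],
    [0.02,0,1.2,0,0,0,26]
  ]
}}

```text
time_s: 26.58
position: [0.4488, -0.1419, 0.0219]
tool_rot: [[-1.0, -0.001, -0.0], [-0.001, 1.0, 0.0], [0.0, 0.0, -1.0]]
ft_force: [-1.7, -0.4, -0.3]
grip_width: 0.0304
```

{"method": "send_rows", "body": {
  "targets": [
    [0,0,0.02,0,0,0,26],
    [0,0,0.04,0,0,0,26],
    [0,0,0.05,0,0,0,26],
    [0,0,0.05,0,0,0,26]
  ]
}}

```text
time_s: 27.08
position: [0.4485, -0.1423, 0.0197]
tool_rot: [[-1.0, -0.0, 0.0], [-0.0, 1.0, -0.0], [-0.0, -0.0, -1.0]]
ft_force: [-0.5, 0.7, -0.5]
grip_width: 0.0307
```

{"method": "send_rows", "body": {
  "targets": [
    [0,0,0.01,0,0,0,26],
    [0,0,0.02,0,0,0,26],
    [0,0,0.025,0,0,0,26]
  ]
}}

```text
time_s: 27.45
position: [0.4484, -0.1422, 0.0183]
tool_rot: [[-1.0, -0.0, -0.0], [-0.0, 1.0, 0.0], [0.0, 0.0, -1.0]]
ft_force: [-0.6, 0.2, -1.6]
grip_width: 0.0307
```

{"method": "send_rows", "body": {
  "targets": [
    [0,0,0.01,0,0,0,26],
    [0,0,0.015,0,0,0,26],
    [0,0,0.015,0,0,0,26]
  ]
}}

```text
time_s: 27.82
position: [0.4485, -0.1422, 0.018]
tool_rot: [[-1.0, -0.0, 0.0], [-0.0, 1.0, -0.0], [-0.0, -0.0, -1.0]]
ft_force: [-1.8, 1.0, 5.9]
grip_width: 0.0308
```

Contact. Releasing.

{"method": "send_rows", "body": {
  "targets": [
    [0,0,0,0,0,0,35],
    [0,0,0,0,0,0,39],
    [0,0,0,0,0,0,45],
    [0,0,0,0,0,0,50],
    [0,0,-0.1,0,0,0,53]
  ]
}}

```text
time_s: 28.45
position: [0.4483, -0.1421, 0.0225]
tool_rot: [[-1.0, -0.0, -0.001], [-0.0, 1.0, 0.0], [0.001, 0.0, -1.0]]
ft_force: [-0.2, 0.3, 0.2]
grip_width: 0.0528
```

{"method": "send_rows", "body": {
  "targets": [
    [0,0,-0.5,0,0,0,53],
    [0,0,-1.1,0,0,0,53],
    [0,0,-1.8,0,0,0,53],
    [0,0,-2.6,0,0,0,53],
    [0,0,-3.2,0,0,0,53]
  ]
}}

```text
time_s: 29.08
position: [0.4485, -0.1422, 0.1846]
tool_rot: [[-1.0, -0.0, 0.001], [-0.0, 1.0, -0.001], [-0.001, -0.001, -1.0]]
ft_force: [0.5, 0.2, -0.0]
grip_width: 0.0535
```

{"method": "send_rows", "body": {
  "targets": [
    [0.5,0,-0.5,0,0,0,53],
    [1.0,0.5,-0.5,0,0,0,53],
    [1.5,1.4,-0.5,0,0,0,53],
    [1.5,2.3,-0.5,0,0,0,53],
    [1.5,2.3,-0.5,0,0,0,53]
  ]
}}

```text
time_s: 29.7
position: [0.3727, -0.0252, 0.208]
tool_rot: [[-1.0, -0.004, 0.001], [-0.004, 1.0, 0.0], [-0.001, 0.0, -1.0]]
ft_force: [-0.1, -0.5, 0.5]
grip_width: 0.0529
```

Run:
```python
from h import *
s=status.observe(); print(s["time_s"],s["position"],s["qvel"].round(2))
im,d=vision.get_image("scene"); cv2.imwrite("pics/sceneF.png",im[:,:,::-1])
im,d=vision.get_image("top"); cv2.imwrite("pics/topF.png",cv2.resize(im[130:290,170:490,::-1],None,fx=2.5,fy=2.5,interpolation=cv2.INTER_CUBIC))
vv,uu=np.nonzero(d>0); P=deproj("top",uu,vv,d[vv,uu])
for n,x,y,h in(("small",.382,-.27,.045),("med",.449,-.142,.053),("large",.4372,.1285,.063),("macro",.367,.256,.073)):
    T=P[(np.hypot(P[:,0]-x,P[:,1]-y)<.04)&(P[:,2]>.02)&(P[:,2]<.08)]
    if len(T):
        t=T[T[:,2]>T[:,2].max()-.004].mean(0); c,r=cv2.minEnclosingCircle(T[:,:2].astype(np.float32)); print(n,(x,y),"tip",t.round(4),"expect z",h,"circ",np.round(c,4),r)
for x,y in((.495,-.349),(.6148,.1966)):
    T=P[(np.hypot(P[:,0]-x,P[:,1]-y)<.035)&(P[:,2]>.045)&(P[:,2]<.08)]; print("eye",T.mean(0).round(4) if len(T) else None)
```

```text
29.7 [ 0.37269829 -0.02516247  0.20804026] [-3.4   1.49 -1.66 -0.78 -0.49 -2.59]
small (0.382, -0.27) tip [ 0.3816 -0.2698  0.0468] expect z 0.045 circ [ 0.3819 -0.2699] 0.012174153700470924
med (0.449, -0.142) tip [ 0.4497 -0.1412  0.0553] expect z 0.053 circ [ 0.4483 -0.1424] 0.01639850251376629
large (0.4372, 0.1285) tip [0.4377 0.1286 0.0655] expect z 0.063 circ [0.4373 0.1276] 0.021621771156787872
macro (0.367, 0.256) tip [0.3677 0.2544 0.075 ] expect z 0.073 circ [0.3678 0.2541] 0.027518540620803833
eye [ 0.4951 -0.3487  0.0508]
eye [0.6146 0.1961 0.0507]
```

View pics/topF.png

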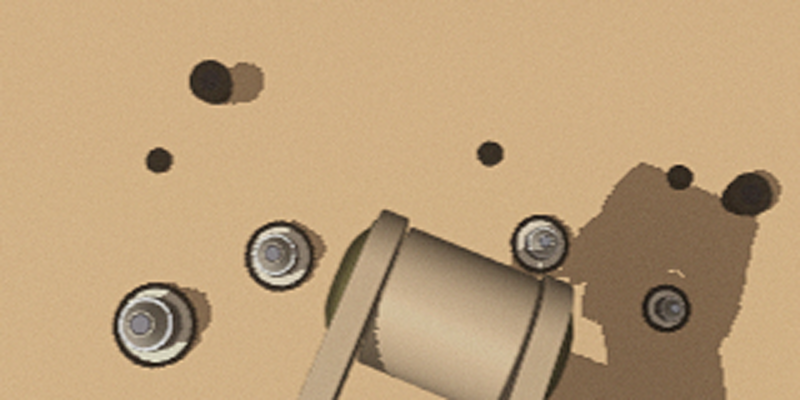

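View pics/sceneF.png

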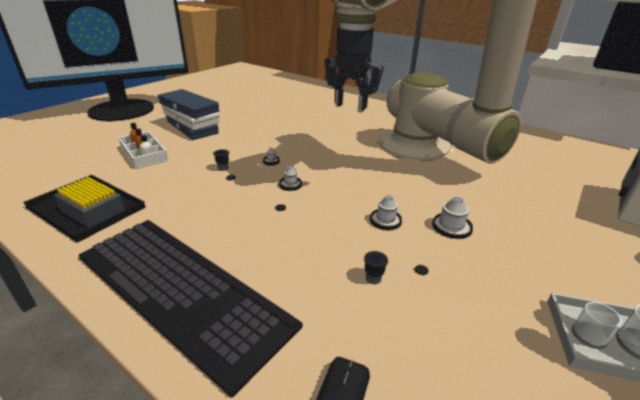

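Both views show the four objectives upright and roughly central in their bases: top crop (155,325), (280,255), (540,243) and (667,308). The eyepieces haven't moved and the arm is clear. I'll let it settle, then hand in.

{"method": "send_rows", "body": {
  "targets": [
    [0,0,0,0,0,0,53],
    [0,0,0,0,0,0,53],
    [0,0,0,0,0,0,53],
    [0,0,0,0,0,0,53]
  ]
}}

```text
time_s: 30.3
position: [0.3734, -0.0274, 0.2075]
tool_rot: [[-1.0, 0.0, -0.0], [0.0, 1.0, 0.0], [0.0, 0.0, -1.0]]
ft_force: [-0.3, 0.1, 0.5]
grip_width: 0.053
```

```bash
python3 -c "
from rig import env
print(env.close_job())"
```

```text
the job is handed in; nothing more can be done
None
```

All four objectives are standing nose up in the jar bases of their own size, and I handed the job in at about 30 s of the 104 s allowed. The hand-in reports no verdict, so these are my own last checks:

- **Setting down:** I lowered each objective slowly until it touched the pad; the wrist force then read 6 to 8 N. Each one touched at the height I expected, and I only released it then.
- **Position:** in the final top view each objective is within about 3 mm of its base centre (the limit is 14 mm). The noses read about 2 mm higher than expected. The top camera's heights already read 1 to 2 mm high before I moved anything, so I take this as camera error.
- **Upright:** the final pictures show all four standing upright. I did not measure their tilt as an angle.
- **Eyepieces:** they measured within 1 mm of where they started.
- **Arm:** it is clear of everything and touching nothing.

No check failed. The one mix-up was in the recognition networks: some objectives came back under the wrong label (for example, the macro was also reported as the large). I went by the measured sizes and heights instead.

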